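# Test the red lamp spring on the studio's spring tester

## Task

Check the balance spring for the drawing lamp: stand the spring with the red caps upright in the middle of the spring tester's round plate and let go of it. Then press its top cap straight down until the cap's top face is level with the red band on the tester's post, never lower than the band, and keep it there for two seconds so that the gauge can be read. Finally let the spring come all the way up again and leave it standing free on the plate.

Things in the scene. Friction and masses are not known exactly. Their poses are not given: they have to be found in the camera images.
- lamp_spring: compression spring with red end caps, upright, 80 mm tall, 120 g. Foot cap 40 mm wide, 12 mm high; top cap 36 mm wide, 16 mm high (64 to 80 mm above the foot; grip it here from above); steel coil, 30 mm wide, between. Origin: centre of the foot's underside, z up along the spring. It does not stretch when lifted. Spare springs with blue and white caps stand nearby: not wanted.
- lamp_spring_top (a point): centre of the flat top face of the red spring's top cap, 80 mm above the foot when free. The cap slides only straight down along the spring: it yields at 1 N, then takes 0.5 N more per mm (11 N at 20 mm), hard stop at 36 mm; it springs back up when released.
- tester_plate (a point): centre of the upper face of the tester's round aluminium plate, 90 mm wide, 45 mm above the table (sinks 0.125 mm per N). z up. A white post, 14 mm thick, 85 mm taller than the plate, stands 78 mm along +y; its red band runs 52 to 68 mm above the plate (middle 60: a spring on the plate is then pressed in 19 mm). Green base: 28 mm high, x -60 to 60, y -55 to 210 mm, with a flat dial at y 150 mm.
- gauge_needle (a joint): red needle of the tester's dial (104 mm wide, face 43 mm above the table), rad, clockwise from above: 0.2 rad per newton on the plate; 0 with the plate empty, 0.24 with the spring just standing on it, about 2.2 (11 N, among the green marks) with the spring pressed to the middle of the red band

How it is judged:
By the outcome, as a careful person would: the job done as asked, in the order asked, and still so for the second after the job is handed in, with the robot touching nothing.
It also fails if it takes over 48 s, if anything falls off the work surface, if the arm or the gripper's body presses on something with over 40 N, if the wrist force passes 120 N, or if a joint passes its speed limit or range.

## Robot

A 6-joint arm with a two-finger parallel gripper is mounted at the origin on the work surface. World frame = base frame: x ahead of the robot, y to its left, z up, the work surface at z = 0. Lengths are in m, angles in degrees, forces in N, time in s.
With the tool pointing down it reaches from about 0.375 to 0.9 m from the base axis. Payload 3.1 kg.
Tool frame: the origin (TCP) lies midway between the tips of the shut fingers; the grasp point (between the pads) lies 19 mm behind it; z points along the fingers, y is the line along which they close (so a half turn about z gives the same grasp; the last joint's range is limited). The gripper opens to 87 mm and grips with 3 to 60 N. Pads are 19 mm wide; open, the fingers measure 117 mm over their backs; the gripper's body (75 mm by 190 mm) begins 51 mm behind the grasp point.
Start: joints at [-81.618, 30.224, 82.088, -0, 67.689, -10.227], TCP at [0.199, -0.592, 0.223] pointing down, gripper open.
Joint ranges: [-176.69, 176.69], [-43.24, 126.21], [12.49, 139.97], [-82, 262], [0, 151.66], [-163.58, 163.58]. Speed limits (degrees/s): [159.86, 159.86, 180, 180, 180, 180].

## Interface

Orientations are given as a 3x3 rotation matrix whose columns are the frame's x, y, z axes.
In Python, from rig import bot gives the robot as it stands.
- The arm moves only by the tool move_tool, called after "Call:" by a JSON object that holds its "name" and its "arguments", one argument or row to a line. Schema: {"type":"object","properties":{"deltas":{"type":"object","properties":{"x":{"type":"array","items":{"type":"number"},"minItems":1,"maxItems":20},"y":{"type":"array","items":{"type":"number"},"minItems":1,"maxItems":20},"z":{"type":"array","items":{"type":"number"},"minItems":1,"maxItems":20},"ax":{"type":"array","items":{"type":"number"},"minItems":1,"maxItems":20},"ay":{"type":"array","items":{"type":"number"},"minItems":1,"maxItems":20},"az":{"type":"array","items":{"type":"number"},"minItems":1,"maxItems":20},"jaw":{"type":"array","items":{"type":"number"},"minItems":1,"maxItems":20}},"additionalProperties":false,"required":["x","y","z","ax","ay","az","jaw"]},"only":{"type":"string"},"quiet":{"type":"boolean"},"lines":{"type":"string"}},"required":["deltas"],"additionalProperties":false}. deltas is an object with one list for each field, all of the same length, 1 to 20, a row being the entries at one place: x, y, z (the shift in m), ax, ay, az (a rotation vector in degrees), jaw (the opening from 0.0 (shut) to 1.0 (fully open)); each row is the pose to reach, as a shift and turn from the pose commanded when the call began, along the tool's axes at that moment; what a row does not reach only later rows make up. A row lasts 1/10 s, in which the tool goes at most 0.05 m and 8.59 degrees, less where a joint would pass 70% of its speed; a pose out of reach is approached as far as the arm can. The fingers move at their own pace and stop on an object; the grip force is fixed at half the most. Time passes only in rows, so rows that do not move let the fingers close. The tool returns the time, the measured TCP pose, the force, the opening and the grip force at its end. only (a regular expression) keeps the lines of the reply that match it, lines (a string "A,B") keeps lines A to B, and quiet returns only ok. Input that does not fit is refused with a message, and nothing moves.
- bot.read_state(): the state, without advancing time (a new reading comes with each control period).
- bot.capture(name): name is "side" or "top" or "wrist"; returns a dict with "color" (420x560x3 uint8, red, green, blue), "K" (3x3 intrinsics, pixels), "view" (4x4, takes a point from world to camera coordinates); the wrist camera has in their place "mount" (4x4, takes a point from camera to tool coordinates, whose origin is the TCP and whose axes are the flange's). Camera axes: x right, y up, looking along -z (the intrinsics and any distortion apply to the point x, -y, -z); pixel columns grow to the right and rows downward; lengths in m; the calibration is good to about 2 mm. A picture is of the moment at which its call begins: read the wrist's pose just before it. There is no depth.
- bot.hand_in(): hands the job in; it is judged then, once.
The state is a dict: "time_s": time; "joint_positions": joint angles; "qvel": joint speeds; "tau": joint torques, N m; "position": TCP position; "tcp_rot": TCP orientation; "force": force on the tool from outside, world axes, zero at the start; "moment": the same for the moment, N m; "opening": opening from 0.0 (shut) to 1.0 (fully open); "grasp_force": force on a finger pad.
Only numpy, scipy, OpenCV 4.12 (cv2) and the standard library are available. Lean on these libraries where they do the work, as an engineer would, in place of code of your own. Each camera call takes 0.05 s, during which the arm holds its last target. There are 200 camera calls.

## Working session

There is one attempt and no reset: what is moved stays moved. The work goes in short steps, Python scripts to look and compute and a tool call to move; the robot and the scene stay as the last step left them, time stands still between calls to the robot, and variables do not carry over. Pictures are saved under pics/ and viewed, at most 10 in all, crops included, and the job is handed in when it is done.

```bash
ls; mkdir -p pics; python3 - <<'E'
from rig import bot
import cv2,numpy as np
s=bot.read_state();print({k:np.round(v,3).tolist() for k,v in s.items()})
for n in("side","top"):
    c=bot.capture(n);cv2.imwrite(f"pics/{n}0.png",c["color"][:,:,::-1]);print(n,c["K"].tolist(),np.round(c["view"],4).tolist(),[k for k in c])
E
```

```text
pics
rig.py
{'time_s': 0.0, 'joint_positions': [-81.618, 30.278, 82.155, 0.0, 67.686, -10.226], 'qvel': [-0.021, -0.02, 0.029, 0.052, 0.005, 0.053], 'tau': [-0.001, -44.004, -17.659, 0.063, 0.058, -0.0], 'position': [0.199, -0.592, 0.222], 'tcp_rot': [[0.948, 0.319, -0.0], [0.319, -0.948, 0.002], [0.0, -0.002, -1.0]], 'force': [-0.194, -0.119, 0.671], 'moment': [-0.018, 0.032, -0.01], 'grasp_force': 0.0, 'opening': 1.001}
side [[424.80943271764113, 0.0, 275.4475658655123], [0.0, 424.80943271764113, 213.0199596857299], [0.0, 0.0, 1.0]] [[-0.9535, -0.3015, -0.0026, 0.5115], [0.2096, -0.6688, 0.7133, -0.1669], [-0.2168, 0.6795, 0.7009, -0.9812], [0.0, 0.0, 0.0, 1.0]] ['color', 'K', 'view']
top [[464.2452083268178, 0.0, 274.80715745960697], [0.0, 464.2452083268178, 209.12834870643562], [0.0, 0.0, 1.0]] [[-0.026, -0.9997, -0.0015, 0.0383], [0.9961, -0.026, 0.084, -0.5253], [-0.084, 0.0007, 0.9965, -1.1439], [0.0, 0.0, 0.0, 1.0]] ['color', 'K', 'view']
```

View pics/side0.png

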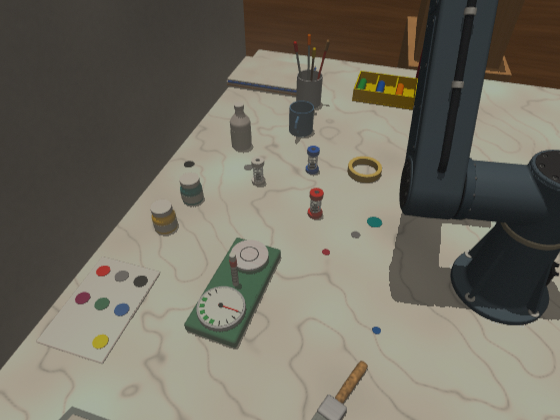

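View pics/top0.png

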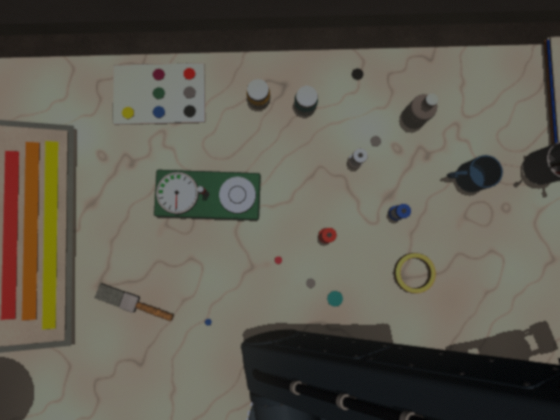

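The side view shows the red spring at about (316,203), the plate at (249,254) and the dial at (221,308). In the top view the red spring is at (328,235), the plate at (237,195), the post at (203,193) and the dial at (177,194). Next I'll measure these points.

```bash
cat >h.py <<'E'
import cv2,numpy as np
def ray(c,uv,view=None):
    V=c["view"] if view is None else view
    K=c["K"];d=np.array([(uv[0]-K[0,2])/K[0,0],-(uv[1]-K[1,2])/K[1,1],-1.])
    R=V[:3,:3];return -R.T@V[:3,3],R.T@d
def onz(c,uv,z,view=None):
    o,d=ray(c,uv,view);return o+d*(z-o[2])/d[2]
def proj(c,p,view=None):
    V=c["view"] if view is None else view
    q=V[:3,:3]@p+V[:3,3];K=c["K"];return np.array([K[0,2]+K[0,0]*q[0]/-q[2],K[1,2]-K[1,1]*q[1]/-q[2]])
def tri(a,b):
    (o1,d1),(o2,d2)=a,b;A=np.stack([d1,-d2],1);t=np.linalg.lstsq(A,o2-o1,rcond=None)[0]
    p,q=o1+t[0]*d1,o2+t[1]*d2;return (p+q)/2,np.linalg.norm(p-q)
def blobs(m,amin=15):
    n,l,s,c=cv2.connectedComponentsWithStats(m.astype(np.uint8));return [(s[i].tolist(),c[i].round(1).tolist()) for i in range(1,n) if s[i,4]>=amin]
def hsv(c): return cv2.cvtColor(c["color"],cv2.COLOR_RGB2HSV).astype(int)
def red(c):
    h=hsv(c);return ((h[...,0]<8)|(h[...,0]>172))&(h[...,1]>130)&(h[...,2]>60)
E
python3 - <<'E'
from rig import bot
from h import *
cs={n:bot.capture(n) for n in("side","top")}
for n,c in cs.items():
    print(n,"red",[b for b in blobs(red(c)) if 150<b[1][0]<350 and b[1][1]>150])
    h=hsv(c);g=(h[...,0]>55)&(h[...,0]<90)&(h[...,1]>90)
    cts=[k for k in cv2.findContours(g.astype(np.uint8),0,2)[0] if cv2.contourArea(k)>1000]
    for k in cts:
        print("green",cv2.contourArea(k),cv2.minAreaRect(k))
    b=(h[...,1]<60)&(h[...,2]>100)
    x,y=(249,254) if n=="side" else (237,195)
    cr=c["color"][y-30:y+30,x-35:x+35,::-1];cv2.imwrite(f"pics/p_{n}.png",cv2.resize(cr,None,fx=5.5,fy=5.5,interpolation=2))
x,y=316,203
a=cs["side"]["color"][y-27:y+27,x-32:x+32,::-1];b=cs["top"]["color"][235-27:235+27,328-32:328+32,::-1]
f=lambda i:cv2.resize(i,(400,300),interpolation=2)
p=cv2.imread("pics/p_side.png");q=cv2.imread("pics/p_top.png")
cv2.imwrite("pics/crop1.png",np.vstack([np.hstack([f(a),f(b)]),np.hstack([cv2.resize(p,(400,300)),cv2.resize(q,(400,300))])]))
E
```

```text
side red [([310, 188, 13, 10, 92], [316.1, 192.4]), ([308, 209, 5, 7, 18], [309.4, 212.3]), ([314, 212, 7, 4, 16], [317.7, 213.8]), ([322, 250, 8, 5, 26], [325.4, 251.7])]
top red [([320, 228, 16, 15, 181], [327.1, 235.0]), ([276, 258, 5, 5, 23], [278.0, 259.8])]
green 1210.5 ((220.67503356933594, 194.83642578125), (73.94056701660156, 43.906978607177734), 1.9414864778518677)
```

View pics/crop1.png

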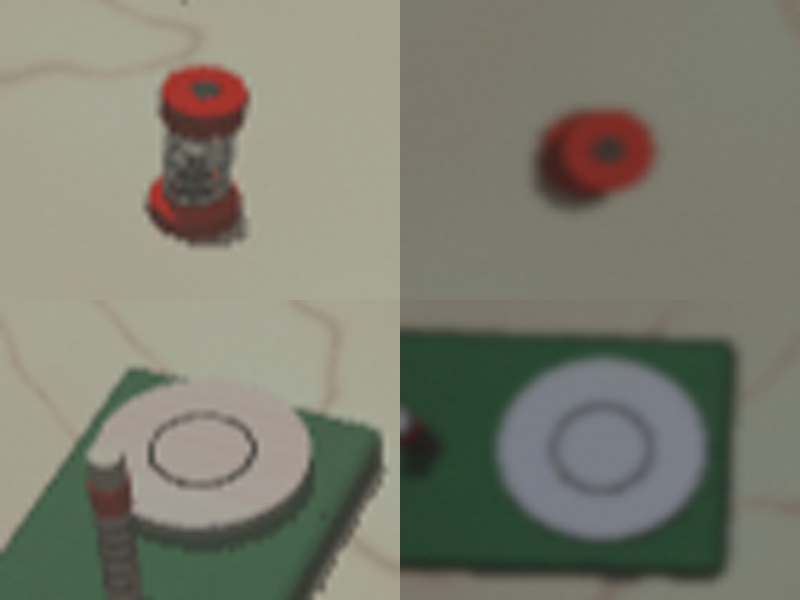

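The crops show the spring's hub at side (316.5,191.6) and top (328.9,234.6). The plate's ring centre is at side (249.1,253.6) and top (236.8,194.2). The post is clear of the plate.

```bash
python3 - <<'E'
from rig import bot
from h import *
cs={n:bot.capture(n) for n in("side","top")}
S,T=cs["side"],cs["top"]
for nm,a,b,z in(("spring",(316.5,191.6),(328.9,234.6),.08),("plate",(249.1,253.6),(236.8,194.2),.045)):
    p,g=tri(ray(S,a),ray(T,b));print(nm,p.round(4),g.round(4),onz(S,a,z).round(4),onz(T,b,z).round(4))
print("dial",onz(S,(221,308),.043),onz(T,(177,194),.043))
h=hsv(T);g=(h[...,0]>55)&(h[...,0]<90)&(h[...,1]>90)
r=cv2.minAreaRect(np.argwhere(g[150:240,140:280])[:,::-1].astype(np.float32)+np.float32([140,150]));q=cv2.boxPoints(r)
print(q,[onz(T,u,.028).round(3).tolist() for u in q])
st=bot.read_state();print(st["time_s"],st["position"])
w=bot.capture("wrist");print(w["K"],w["mount"].round(4))
E
```

```text
spring [ 0.4575 -0.102   0.0812] 0.0006 [ 0.458  -0.1033  0.08  ] [ 0.4572 -0.1022  0.08  ]
plate [0.5636 0.1174 0.0458] 0.0002 [0.564  0.1169 0.045 ] [0.5636 0.1175 0.045 ]
dial [0.56989899 0.27220942 0.043     ] [0.56820163 0.26555404 0.043     ]
[[155.67258 214.82243]
 [157.14096 170.77138]
 [258.42844 174.14763]
 [256.96005 218.19868]] [[0.519, 0.322, 0.028], [0.63, 0.318, 0.028], [0.615, 0.063, 0.028], [0.504, 0.07, 0.028]]
0.3 [ 0.19942248 -0.59207276  0.2221905 ]
[[306.32695798   0.         281.72566915]
 [  0.         306.32695798 205.01066494]
 [  0.           0.           1.        ]] [[-9.000e-04  9.607e-01  2.776e-01  7.620e-02]
 [ 1.000e+00  9.000e-04  2.000e-04  2.000e-04]
 [-0.000e+00  2.776e-01 -9.607e-01 -1.622e-01]
 [ 0.000e+00  0.000e+00  0.000e+00  1.000e+00]]
```

Call:
{"name": "move_tool", "arguments": {
  "deltas": {"x":[0.4008, 0.4008, 0.4008, 0.4008, 0.4008, 0.4008, 0.4008, 0.4008, 0.4008, 0.4008, 0.4008, 0.4008, 0.4008, 0.4008, 0.4008], "y":[-0.3821, -0.3821, -0.3821, -0.3821, -0.3821, -0.3821, -0.3821, -0.3821, -0.3821, -0.3821, -0.3821, -0.3821, -0.3821, -0.3821, -0.3821], "z":[0.062, 0.062, 0.062, 0.062, 0.062, 0.062, 0.062, 0.062, 0.062, 0.062, 0.062, 0.062, 0.062, 0.062, 0.062], "ax":[0, 0, 0, 0, 0, 0, 0, 0, 0, 0, 0, 0, 0, 0, 0], "ay":[0, 0, 0, 0, 0, 0, 0, 0, 0, 0, 0, 0, 0, 0, 0], "az":[-71.4, -71.4, -71.4, -71.4, -71.4, -71.4, -71.4, -71.4, -71.4, -71.4, -71.4, -71.4, -71.4, -71.4, -71.4], "jaw":[1, 1, 1, 1, 1, 1, 1, 1, 1, 1, 1, 1, 1, 1, 1]}
}}

```text
time_s: 1.85
position: [0.4571, -0.1038, 0.1608]
tcp_rot: [[0.002, 1.0, 0.0], [1.0, -0.002, -0.001], [-0.001, 0.0, -1.0]]
force: [0.6, -0.5, 0.9]
opening: 0.996
grasp_force: 0.0
```

```bash
python3 - <<'E'
from rig import bot
from h import *
s=bot.read_state();w=bot.capture("wrist")
R,p=np.array(s["tcp_rot"]),np.array(s["position"]);print(s["time_s"],R.round(4).tolist(),p,s["force"])
M=np.eye(4);M[:3,:3]=R;M[:3,3]=p;V=np.linalg.inv(M@w["mount"])
cv2.imwrite("pics/w1.png",w["color"][:,:,::-1])
print("expect",proj(w,np.array([.4573,-.1022,.08]),V))
for b in blobs(red(w),60):print(b)
for k in cv2.findContours(red(w).astype(np.uint8),0,2)[0]:
    if cv2.contourArea(k)>300: 
        e=cv2.fitEllipse(k);print(e,onz(w,e[0],.08,V))
E
```

```text
1.85 [[0.0021, 1.0, 0.0003], [1.0, -0.0021, -0.0005], [-0.0005, 0.0003, -1.0]] [ 0.45713235 -0.10383644  0.16076215] [ 0.56148815 -0.48598919  0.91004109]
expect [281.78998623 209.70400036]
([214, 56, 18, 20, 290], [222.5, 65.3])
([264, 171, 41, 57, 1553], [283.3, 201.2])
((283.1869201660156, 200.43832397460938), (39.836917877197266, 58.71299362182617), 178.1498260498047) [ 0.45847157 -0.09424174  0.08      ]
```

View pics/w1.png

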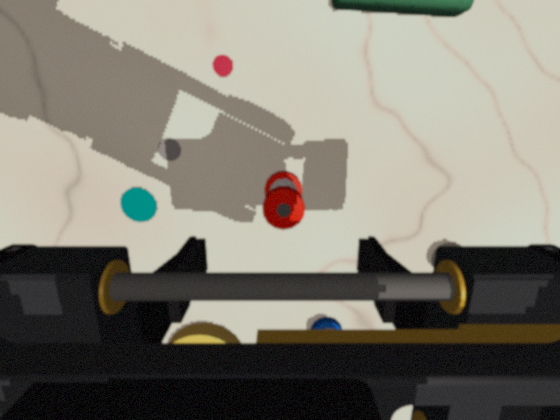

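The wrist view shows the red hub at (284,209.5), within 2 px of the expected point. The fingers straddle it, so I'll descend and grip.

Call:
{"name": "move_tool", "arguments": {
  "deltas": {"x":[0.001, 0.001, 0.001, 0.001, 0.001, 0.001, 0.001, 0.001, 0.001, 0.001, 0.001, 0.001, 0.001], "y":[0.001, 0.001, 0.001, 0.001, 0.001, 0.001, 0.001, 0.001, 0.001, 0.001, 0.001, 0.001, 0.001], "z":[0.035, 0.07, 0.095, 0.107, 0.107, 0.107, 0.107, 0.107, 0.107, 0.107, 0.107, 0.107, 0.107], "ax":[0, 0, 0, 0, 0, 0, 0, 0, 0, 0, 0, 0, 0], "ay":[0, 0, 0, 0, 0, 0, 0, 0, 0, 0, 0, 0, 0], "az":[0, 0, 0, 0, 0, 0, 0, 0, 0, 0, 0, 0, 0], "jaw":[1, 1, 1, 1, 1, 0.2, 0.2, 0.2, 0.2, 0.2, 0.2, 0.2, 0.2]}
}}

```text
time_s: 3.2
position: [0.4584, -0.1012, 0.0536]
tcp_rot: [[-0.0, 1.0, 0.0], [1.0, 0.0, -0.0], [-0.0, 0.0, -1.0]]
force: [-0.1, 0.4, -0.4]
opening: 0.403
grasp_force: 30.0
```

Call:
{"name": "move_tool", "arguments": {
  "deltas": {"x":[0, 0, 0, 0.01, 0.035, 0.065, 0.095, 0.125, 0.155, 0.18, 0.2, 0.212, 0.2186, 0.2186, 0.2186, 0.2186], "y":[0, 0, 0, 0.005, 0.017, 0.031, 0.046, 0.06, 0.075, 0.087, 0.096, 0.102, 0.1052, 0.1052, 0.1052, 0.1052], "z":[-0.01, -0.03, -0.06, -0.08, -0.095, -0.1, -0.1, -0.1, -0.1, -0.1, -0.1, -0.1, -0.1, -0.1, -0.1, -0.1], "ax":[0, 0, 0, 0, 0, 0, 0, 0, 0, 0, 0, 0, 0, 0, 0, 0], "ay":[0, 0, 0, 0, 0, 0, 0, 0, 0, 0, 0, 0, 0, 0, 0, 0], "az":[0, 0, 0, 0, 0, 0, 0, 0, 0, 0, 0, 0, 0, 0, 0, 0], "jaw":[0.2, 0.2, 0.2, 0.2, 0.2, 0.2, 0.2, 0.2, 0.2, 0.2, 0.2, 0.2, 0.2, 0.2, 0.2, 0.2]}
}}

```text
time_s: 4.8
position: [0.563, 0.1164, 0.1535]
tcp_rot: [[0.001, 1.0, -0.001], [1.0, -0.001, -0.0], [-0.0, -0.001, -1.0]]
force: [0.2, 0.0, -1.1]
opening: 0.4
grasp_force: 30.0
```

```bash
python3 - <<'E'
from rig import bot
from h import *
s=bot.read_state();w=bot.capture("wrist")
R,p=np.array(s["tcp_rot"]),np.array(s["position"])
M=np.eye(4);M[:3,:3]=R;M[:3,3]=p;V=np.linalg.inv(M@w["mount"]);np.save("V2.npy",V)
S=bot.capture("side")
a=cv2.resize(w["color"],(400,300));b=cv2.resize(S["color"][190:280,190:310],(400,300),interpolation=2)
cv2.imwrite("pics/w2.png",np.hstack([cv2.resize(w["color"],(480,360)),cv2.resize(S["color"][180:300,190:296],(318,360),interpolation=2)])[:,:,::-1]);cv2.imwrite("pics/w2raw.png",w["color"][:,:,::-1])
print("expect plate",proj(w,np.array([.5636,.1174,.045]),V), "foot",proj(w,p+[0,0,-.0536],V))
E
```

```text
expect plate [282.38794174 201.57383769] foot [281.65260828 222.47614637]
```

View pics/w2.png

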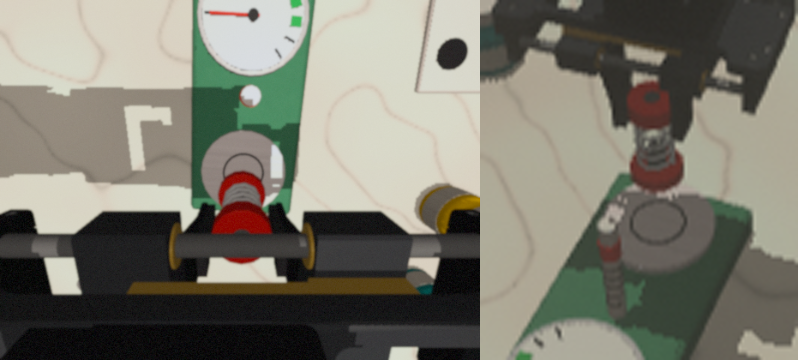

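The wrist crop puts the ring centre at about (284,199.5), so the plate is offset about +1 mm in both x and y. The spring hangs straight in the grip, so I'll correct the offset and lower it.

Call:
{"name": "move_tool", "arguments": {
  "deltas": {"x":[0.0015, 0.0015, 0.0015, 0.0015, 0.0015, 0.0015, 0.0015, 0.0015, 0.0015], "y":[0.001, 0.001, 0.001, 0.001, 0.001, 0.001, 0.001, 0.001, 0.001], "z":[0.015, 0.03, 0.042, 0.049, 0.053, 0.0545, 0.0545, 0.0545, 0.0545], "ax":[0, 0, 0, 0, 0, 0, 0, 0, 0], "ay":[0, 0, 0, 0, 0, 0, 0, 0, 0], "az":[0, 0, 0, 0, 0, 0, 0, 0, 0], "jaw":[0.2, 0.2, 0.2, 0.2, 0.2, 0.2, 0.2, 0.2, 0.2]}
}}

```text
time_s: 5.8
position: [0.5649, 0.1189, 0.0995]
tcp_rot: [[-0.0, 1.0, 0.001], [1.0, 0.0, 0.0], [0.0, 0.001, -1.0]]
force: [0.3, -0.7, -2.0]
opening: 0.403
grasp_force: 30.0
```

```bash
python3 - <<'E'
from rig import bot
from h import *
S=bot.capture("side");T=bot.capture("top")
cv2.imwrite("pics/s3.png",np.hstack([cv2.resize(S["color"][180:340,170:330],(400,400),interpolation=2),cv2.resize(T["color"][150:240,145:275],(400,400),interpolation=2)])[:,:,::-1])
print(bot.read_state()["position"])
E
```

```text
[0.56476403 0.1189193  0.09942416]
```

View pics/s3.png

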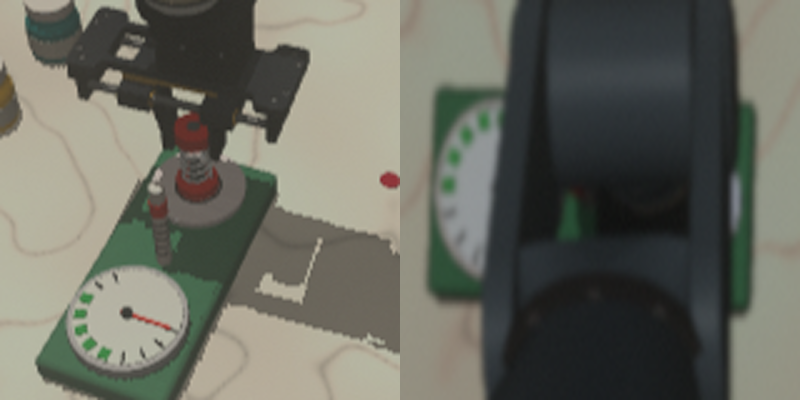

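The side view shows the foot just above the plate or touching it, close to its centre. The needle still reads about zero.

Call:
{"name": "move_tool", "arguments": {
  "deltas": {"x":[0, 0, 0, 0], "y":[-0.0005, -0.0005, -0.0005, -0.0005], "z":[0.0005, 0.001, 0.001, 0.001], "ax":[0, 0, 0, 0], "ay":[0, 0, 0, 0], "az":[0, 0, 0, 0], "jaw":[0.2, 0.2, 0.2, 0.2]}
}}

```text
time_s: 6.3
position: [0.5642, 0.1189, 0.0983]
tcp_rot: [[-0.0, 1.0, 0.0], [1.0, 0.0, 0.0], [0.0, 0.0, -1.0]]
force: [0.2, -0.9, 0.7]
opening: 0.401
grasp_force: 30.0
```

```bash
cat >n.py <<'E'
from rig import bot
from h import *
def needle(S):
    # dial face rectified onto plane z=.043, needle angle from red pixels near the dial
    m=red(S);m[:240]=0
    pts=[onz(S,(u,v),.044)[:2] for v,u in np.argwhere(m) if 190<u<252 and 280<v<335]
    pts=np.array(pts);C=np.array([.569,.269]) # dial centre
    d=pts-C;d=d[np.hypot(*d.T)<.05]
    far=d[np.hypot(*d.T)>.015];a=np.degrees(np.arctan2(far[:,1],far[:,0]))
    mm=far.mean(0);return len(d),np.degrees(np.arctan2(mm[1],mm[0])),np.hypot(*mm)
if __name__=="__main__":
    f=[]
    for i in range(3):
        S=bot.capture("side");f.append(bot.read_state()["force"])
    print("force",np.mean(f,0).round(2),bot.read_state()["position"],bot.read_state()["time_s"]);print("needle",needle(S))
E
python3 n.py; python3 -c "
from n import *
c=cv2.imread('pics/side0.png')[:,:,::-1];S=bot.capture('side');print('n0',needle(dict(S,color=np.ascontiguousarray(c))))"
```

```text
force [ 0.14 -0.39  0.71] [0.5641631  0.11889479 0.09821319] 6.45
needle (16, np.float64(156.39271119176402), np.float64(0.024343712581324513))
n0 (13, np.float64(-177.84499566406598), np.float64(0.024830246980005317))
```

The needle has moved 0.45 rad, or about 2.2 N, so the spring rests firmly on the plate. I'll release it, rise and look.

Call:
{"name": "move_tool", "arguments": {
  "deltas": {"x":[0, 0, 0, 0, 0, 0, 0, 0, 0, 0, 0, 0, 0, 0, 0, 0, 0], "y":[0, 0, 0, 0, 0, 0, 0, 0, 0, 0, 0, 0, 0, 0, 0, 0, 0], "z":[0, 0, 0, 0, -0.01, -0.025, -0.045, -0.06, -0.065, -0.065, -0.065, -0.065, -0.065, -0.065, -0.065, -0.065, -0.065], "ax":[0, 0, 0, 0, 0, 0, 0, 0, 0, 0, 0, 0, 0, 0, 0, 0, 0], "ay":[0, 0, 0, 0, 0, 0, 0, 0, 0, 0, 0, 0, 0, 0, 0, 0, 0], "az":[0, 0, 0, 0, 0, 0, 0, 0, 0, 0, 0, 0, 0, 0, 0, 0, 0], "jaw":[0.5, 0.7, 0.7, 0.7, 0.7, 0.7, 0.7, 0.7, 0.7, 0, 0, 0, 0, 0, 0, 0, 0]}
}}

```text
time_s: 8.2
position: [0.564, 0.1189, 0.163]
tcp_rot: [[-0.0, 1.0, -0.0], [1.0, 0.0, 0.0], [0.0, -0.0, -1.0]]
force: [-0.7, 0.2, -0.5]
opening: 0.066
grasp_force: 0.0
```

```bash
python3 n.py
python3 - <<'E'
from h import *
from rig import bot
s=bot.read_state();w=bot.capture("wrist")
R,p=np.array(s["tcp_rot"]),np.array(s["position"])
M=np.eye(4);M[:3,:3]=R;M[:3,3]=p;V=np.linalg.inv(M@w["mount"])
S=bot.capture("side")
np.savez("c4.npz",w=w["color"],S=S["color"],V=V)
cv2.imwrite("pics/w4.png",np.hstack([w["color"][0:300,130:430],cv2.resize(S["color"][200:300,190:290],(300,300),interpolation=2)])[:,:,::-1])
print("expected plate",proj(w,np.array([.564,.118,.045]),V)-[130,0],"cap top",proj(w,np.array([.564,.118,.125]),V)-[130,0],"tcp below at .125",proj(w,[p[0],p[1],.125],V)-[130,0])
E
```

```text
force [ 0.04 -0.02  0.35] [0.56406477 0.11884352 0.16308478] 8.35
needle (14, np.float64(166.5051544025508), np.float64(0.02210871714097256))
expected plate [151.59022273 200.76269723] cap top [151.47157133 231.02406815] tcp below at .125 [151.56333043 229.88920405]
```

View pics/w4.png

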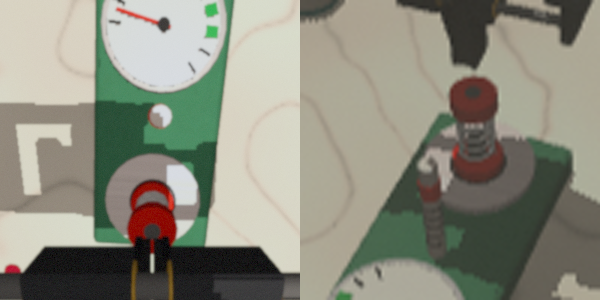

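The spring stands free, with the needle at 0.27 rad. In the wrist crop the hub is at (152,231) and the plate at about (152.5,199), so they agree. I'll check the centring in the side view with numbers.

```bash
python3 - <<'E'
from h import *
from rig import bot
S=bot.capture("side");d=np.load("c4.npz");S["color"]=d["S"]
W=bot.capture("wrist");W["color"]=d["w"];V=d["V"]
rd=red(S)
print([b for b in blobs(rd,8) if 225<b[1][0]<270 and 215<b[1][1]<275])
for nm,(cx,cy) in {"plate":(.5638,.1177),"tcp":(.564,.1189)}.items():
    P=lambda z:proj(S,np.array([cx,cy,z])).round(1)
    print(nm,"cap mid",P(.117),"top",P(.125),"plate",P(.045))
    for r,z,l in((.018,.125,"cap"),(.02,.057,"foottop"),(.02,.045,"footbot"),(.045,.045,"plate")):
        q=np.array([proj(S,np.array([cx+r*np.cos(a),cy+r*np.sin(a),z])) for a in np.linspace(0,6.28,60)])
        print(l,q.min(0).round(1),q.max(0).round(1))
def mk(C,m,nm,z,view=None):
    for k in cv2.findContours(m.astype(np.uint8),0,1)[0]:
        if cv2.contourArea(k)>25: print(nm,cv2.boundingRect(k),onz(C,cv2.boundingRect(k)[:2],z,view).round(3)[:2])
rw=red(W)
print([b for b in blobs(rw,60)])
for nm,(cx,cy) in {"plate":(.5638,.1177),"tcp":(.564,.1189)}.items():
    for r,z,l in((.018,.125,"cap"),(.02,.057,"foottop"),(.045,.045,"plate")):
        q=np.array([proj(W,np.array([cx+r*np.cos(a),cy+r*np.sin(a),z]),V) for a in np.linspace(0,6.28,60)])
        print("W",nm,l,q.min(0).round(1),q.max(0).round(1))
h=hsv(W);low=(h[...,1]<60)&(h[...,2]>70)
print("plate row199 wrist sat:",[ (u,int(h[190,u,1])) for u in list(range(230,244,1))+list(range(322,336))])
print("plate col 282 sat:",[(v,int(h[v,300,1])) for v in range(145,170)])
E
```

```text
[([240, 226, 15, 10, 88], [247.1, 230.9]), ([241, 248, 16, 9, 51], [248.6, 253.5])]
plate cap mid [247.6 232.9] top [247.4 230.4] plate [249.1 253.9]
cap [239.2 224.5] [255.6 236.5]
foottop [240.2 244. ] [257.5 257.2]
footbot [240.5 247.4] [257.6 260.6]
plate [229.7 239.5] [268.3 269.2]
tcp cap mid [247.3 233.3] top [247.1 230.8] plate [248.8 254.2]
cap [238.9 224.9] [255.3 236.8]
foottop [239.9 244.4] [257.2 257.6]
footbot [240.2 247.7] [257.4 260.9]
plate [229.5 239.9] [268.1 269.6]
[([247, 8, 41, 16, 104], [266.7, 15.6]), ([258, 181, 48, 65, 1869], [281.6, 213.2]), ([135, 265, 15, 9, 103], [142.1, 269.4])]
W plate cap [255.4 206.7] [307. 255.]
W plate foottop [259.4 183. ] [303.3 225.2]
W plate plate [233.9 153.3] [328.8 244.9]
W tcp cap [255.6 205. ] [307.3 253.5]
W tcp foottop [259.6 181.7] [303.6 224. ]
W tcp plate [234.1 152. ] [329.1 243.8]
plate row199 wrist sat: [(230, 123), (231, 119), (232, 121), (233, 116), (234, 108), (235, 65), (236, 24), (237, 28), (238, 30), (239, 28), (240, 28), (241, 30), (242, 28), (243, 34), (322, 5), (323, 5), (324, 6), (325, 2), (326, 4), (327, 19), (328, 18), (329, 52), (330, 91), (331, 109), (332, 121), (333, 121), (334, 124), (335, 119)]
plate col 282 sat: [(145, 121), (146, 120), (147, 111), (148, 113), (149, 116), (150, 122), (151, 135), (152, 117), (153, 112), (154, 120), (155, 91), (156, 50), (157, 25), (158, 29), (159, 28), (160, 29), (161, 29), (162, 29), (163, 25), (164, 9), (165, 7), (166, 9), (167, 11), (168, 11), (169, 10)]
```

The foot and the plate centre agree to within about 2 mm in both views. Now I'll press with shut fingers, stopping a little above the target before the final bit.

Call:
{"name": "move_tool", "arguments": {
  "deltas": {"x":[-0.0005, -0.0005, -0.0005, -0.0005, -0.0005, -0.0005, -0.0005, -0.0005, -0.0005, -0.0005, -0.0005, -0.0005, -0.0005, -0.0005, -0.0005, -0.0005], "y":[0, 0, 0, 0, 0, 0, 0, 0, 0, 0, 0, 0, 0, 0, 0, 0], "z":[0.012, 0.025, 0.033, 0.036, 0.038, 0.04, 0.0425, 0.045, 0.0475, 0.05, 0.052, 0.054, 0.0555, 0.0565, 0.0565, 0.0565], "ax":[0, 0, 0, 0, 0, 0, 0, 0, 0, 0, 0, 0, 0, 0, 0, 0], "ay":[0, 0, 0, 0, 0, 0, 0, 0, 0, 0, 0, 0, 0, 0, 0, 0], "az":[0, 0, 0, 0, 0, 0, 0, 0, 0, 0, 0, 0, 0, 0, 0, 0], "jaw":[0, 0, 0, 0, 0, 0, 0, 0, 0, 0, 0, 0, 0, 0, 0, 0]}
}}

```text
time_s: 10.15
position: [0.5637, 0.1184, 0.1075]
tcp_rot: [[-0.0, 1.0, -0.0], [1.0, 0.0, -0.0], [-0.0, -0.0, -1.0]]
force: [-4.1, 0.1, 8.6]
opening: 0.006
grasp_force: 4.5
```

```bash
python3 n.py
```

```text
force [-3.22 -0.02  9.59] [0.5637133  0.11835064 0.10749158] 10.3
needle (18, np.float64(48.06133278682319), np.float64(0.027465404154508495))
```

```bash
python3 - <<'E'
from h import *
from rig import bot
S=bot.capture("side");s=bot.read_state();w=bot.capture("wrist")
cv2.imwrite("pics/s5.png",np.hstack([cv2.resize(S["color"][210:340,190:290],(460,598),interpolation=2),cv2.resize(w["color"][0:300,200:370],(340,598))])[:,:,::-1]);print(s["force"],s["moment"],s["position"])
E
```

```text
[-3.38057411 -0.69491101  8.79705964] [-0.06078981  0.55220664 -0.02541917] [0.56369902 0.11836257 0.1075039 ]
```

View pics/s5.png

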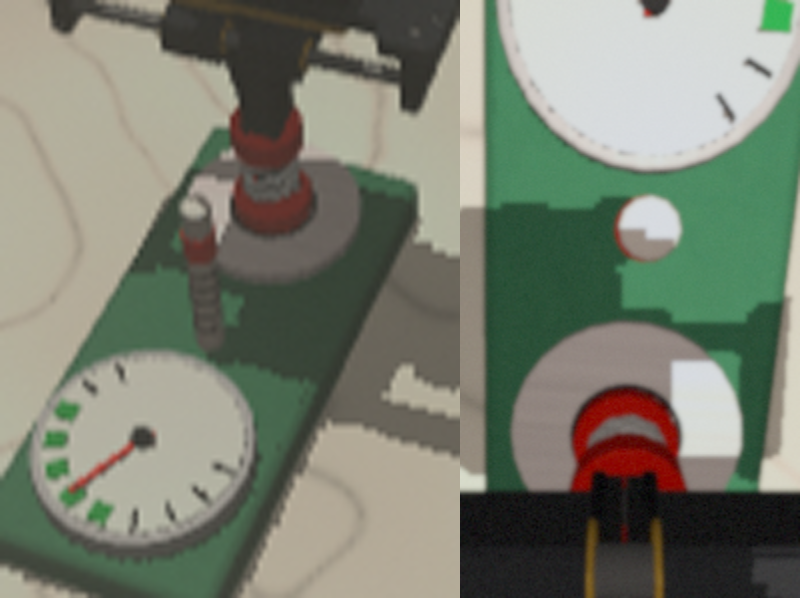

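The spring is upright, and the needle is on the second green mark. The cap is within the band, about 2 mm above its middle. I'll ease down 2 mm and hold.

Call:
{"name": "move_tool", "arguments": {
  "deltas": {"x":[0, 0, 0, 0, 0, 0, 0, 0, 0, 0, 0, 0, 0, 0, 0, 0, 0, 0, 0, 0], "y":[0, 0, 0, 0, 0, 0, 0, 0, 0, 0, 0, 0, 0, 0, 0, 0, 0, 0, 0, 0], "z":[0.0007, 0.0014, 0.002, 0.002, 0.002, 0.002, 0.002, 0.002, 0.002, 0.002, 0.002, 0.002, 0.002, 0.002, 0.002, 0.002, 0.002, 0.002, 0.002, 0.002], "ax":[0, 0, 0, 0, 0, 0, 0, 0, 0, 0, 0, 0, 0, 0, 0, 0, 0, 0, 0, 0], "ay":[0, 0, 0, 0, 0, 0, 0, 0, 0, 0, 0, 0, 0, 0, 0, 0, 0, 0, 0, 0], "az":[0, 0, 0, 0, 0, 0, 0, 0, 0, 0, 0, 0, 0, 0, 0, 0, 0, 0, 0, 0], "jaw":[0, 0, 0, 0, 0, 0, 0, 0, 0, 0, 0, 0, 0, 0, 0, 0, 0, 0, 0, 0]}
}}

```text
time_s: 12.4
position: [0.5636, 0.1184, 0.1056]
tcp_rot: [[-0.0, 1.0, -0.0], [1.0, 0.0, -0.0], [-0.0, -0.0, -1.0]]
force: [-3.0, -0.4, 9.7]
opening: 0.005
grasp_force: 5.0
```

```bash
python3 n.py
```

```text
force [-3.19 -0.81 10.06] [0.56360836 0.11834258 0.10563996] 12.55
needle (7, np.float64(39.83170522879266), np.float64(0.028052348554201176))
```

Call:
{"name": "move_tool", "arguments": {
  "deltas": {"x":[0, 0, 0, 0, 0, 0, 0, 0, 0, 0], "y":[0, 0, 0, 0, 0, 0, 0, 0, 0, 0], "z":[0, 0, 0, 0, 0, 0, 0, 0, 0, 0], "ax":[0, 0, 0, 0, 0, 0, 0, 0, 0, 0], "ay":[0, 0, 0, 0, 0, 0, 0, 0, 0, 0], "az":[0, 0, 0, 0, 0, 0, 0, 0, 0, 0], "jaw":[0, 0, 0, 0, 0, 0, 0, 0, 0, 0]}
}}

```text
time_s: 13.55
position: [0.5636, 0.1184, 0.1056]
tcp_rot: [[-0.0, 1.0, -0.0], [1.0, 0.0, -0.0], [-0.0, -0.0, -1.0]]
force: [-3.4, -1.2, 10.5]
opening: 0.009
grasp_force: 5.0
```

The cap has been held at 0.1056 m, on the band, for over 3 s. Next I'll rise slowly, straight up.

Call:
{"name": "move_tool", "arguments": {
  "deltas": {"x":[0, 0, 0, 0, 0, 0, 0, 0, 0, 0, 0, 0, 0, 0, 0, 0, 0, 0, 0], "y":[0, 0, 0, 0, 0, 0, 0, 0, 0, 0, 0, 0, 0, 0, 0, 0, 0, 0, 0], "z":[-0.002, -0.004, -0.006, -0.008, -0.01, -0.012, -0.014, -0.016, -0.018, -0.02, -0.022, -0.025, -0.035, -0.055, -0.08, -0.1, -0.11, -0.11, -0.11], "ax":[0, 0, 0, 0, 0, 0, 0, 0, 0, 0, 0, 0, 0, 0, 0, 0, 0, 0, 0], "ay":[0, 0, 0, 0, 0, 0, 0, 0, 0, 0, 0, 0, 0, 0, 0, 0, 0, 0, 0], "az":[0, 0, 0, 0, 0, 0, 0, 0, 0, 0, 0, 0, 0, 0, 0, 0, 0, 0, 0], "jaw":[0, 0, 0, 0, 0, 0, 0, 0, 0, 0, 0, 0, 0, 0, 0, 0, 0, 0, 0]}
}}

```text
time_s: 15.45
position: [0.5636, 0.1183, 0.2141]
tcp_rot: [[-0.0, 1.0, -0.001], [1.0, 0.0, -0.0], [-0.0, -0.001, -1.0]]
force: [0.2, 0.1, 0.7]
opening: 0.004
grasp_force: 0.0
```

```bash
python3 n.py
python3 - <<'E'
from h import *
from rig import bot
S=bot.capture("side");w=bot.capture("wrist")
cv2.imwrite("pics/s6.png",np.hstack([cv2.resize(S["color"][210:340,190:290],(460,598),interpolation=2),cv2.resize(w["color"][0:300,200:370],(340,598))])[:,:,::-1])
E
```

```text
force [-0.33 -0.29  0.04] [0.56322207 0.11831319 0.21330251] 15.6
needle (14, np.float64(166.5051544025508), np.float64(0.02210871714097256))
```

View pics/s6.png

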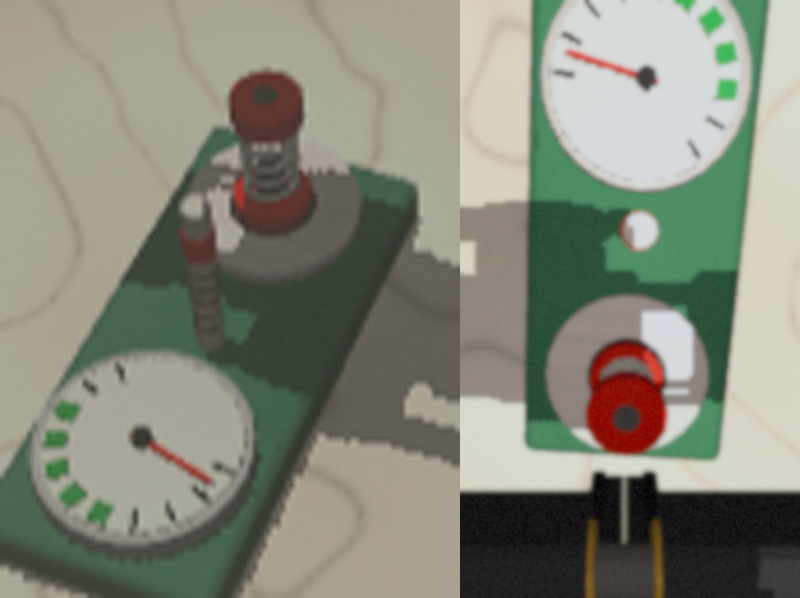

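The picture shows the spring back at full height, standing upright and free in the middle of the plate. The needle is back at the standing value and the gripper is clear.

```bash
python3 -c "
from rig import bot
print(bot.hand_in())"
```

```text
the job is handed in; nothing more can be done
None
```

The red-capped spring was set on the middle of the plate, pressed level with the red band (tip at 105.6 mm) for over 3 s, released to full height and left standing free; the job was handed in at about 16 s.

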